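Turn a blotted well plate over onto the light box and register it in the corner

ROBOT

A 6-joint arm with a two-finger parallel gripper is mounted at the origin on a cart in front of the work surface, level with it; the furniture and walls round the work are solid. World frame = base frame: x ahead of the robot, y to its left, z up, the work surface at z = 0. Lengths are in m, angles in degrees, forces in N, time in s.
With the tool pointing down it reaches from about 0.35 to 0.875 m from the base axis. Payload 4.2 kg.
Tool frame: the origin (TCP) lies between the finger pads; the fingertips stand 17 mm ahead of it and the grasp point (between the pads) lies 2 mm behind it; z points along the fingers, y is the line along which they close (so a half turn about z gives the same grasp; the last joint's range is limited). The gripper opens to 87 mm and grips with 3 to 60 N. Pads are 19 mm wide; open, the fingers measure 117 mm over their backs; the gripper's body (75 mm by 190 mm) begins 51 mm behind the grasp point.
Start: joints at [-55.886, 22.042, 0.453, 0, -68.411, -14.817], TCP at [0.207, -0.59, 0.24] pointing down, gripper open.
Joint ranges: [-179.83, 179.83], [-69.29, 118.12], [-61.27, 80.66], [-181.25, 117.63], [-171.15, -9.14], [-177.46, 177.46]. Speed limits (degrees/s): [159.86, 159.86, 180, 180, 180, 180].

INTERFACE

Orientations are given as a 3x3 rotation matrix whose columns are the frame's x, y, z axes.
In Python, from station import r gives the robot as it stands.
- The arm moves only by the tool servo_tool, never from a script. Its argument "targets" is a list of rows, each a list of 5 numbers: the shift along the world's x, y, z in units of 30 mm (1.0 is 30 mm), then the turn about the world's z in rad, then the finger opening in mm, from 0 to 87. In form: [[x, y, z, turn, gripper], ...]. A call has exactly 5 rows; each row is the pose to reach, as a shift and turn from the pose commanded when the call began; what a row does not reach only later rows make up. A row lasts 1/12 s, in which the tool goes at most 41.7 mm and 7.16 degrees, less where a joint would pass 70% of its speed; a pose out of reach is approached as far as the arm can. A call with a gripper value outside its range is refused whole. The fingers move at their own pace and stop on an object; the grip force is fixed at half the most. Time passes only in rows, so rows that repeat a pose let the fingers close, or fill a call up. It gives the time, the measured TCP pose, the force, the opening and the grip force at its end, in the units of the state.
- r.sense(): the state, without advancing time (a new reading comes with each control period).
- r.capture(name): name is "scene" or "top" or "wrist"; returns a dict with "pixels" (384x512x3 uint8, red, green, blue), "fx", "fy", "cx", "cy" (pixels), "world_from_camera" (4x4, takes a point from camera to world coordinates). Camera axes: x right, y down, z forward; pixel columns grow to the right and rows downward; lengths in m; the calibration is good to about 2 mm. A picture is of the moment at which its call begins. There is no depth.
- r.finish_job(): hands the job in; it is judged then, once.
The state is a dict: "time_s": time; "joints": joint angles; "joint_velocities": joint speeds; "effort": joint torques, N m; "tcp_pos": TCP position; "ee_rot": TCP orientation; "wrist_force": force on the tool from outside, world axes, zero at the start; "moment": the same for the moment, N m; "gripper_width": opening from 0.0 (shut) to 1.0 (fully open); "gripper_force": force on a finger pad.
Only numpy, scipy, OpenCV 4.12 (cv2) and the standard library are available. Lean on these libraries where they do the work, as an engineer would, in place of code of your own. Each camera call takes 0.05 s, during which the arm holds its last target. There are 200 camera calls.

TASK

The washed 24-well plate has been blotted wells-down on the paper in front of the light box and is too wide to pick up. Push it square up against the front of the light box until it tips up and over onto the lit panel, wells up, then slide it home into the corner of the two dark metal rails so that it sits flat and snug against both. Its clear bottom is thin glass: push gently throughout, and leave the things around it alone.

Things in the scene. Friction and masses are not known exactly. Their poses are not given: they have to be found in the camera images.
- plate: 24-well plate, a flat slab 85.5 (its x) by 127.8 (its y) by 14.4 mm with plain square sides, smooth blue aluminium with a pale glass bottom, 0.16 to 0.26 kg, loose. It starts wells-down on the bench. Origin: centre of the well face (on the bench at the start). Its z axis points out through the glass: up at the start, straight down once turned over. It must never be pressed with over 20 N.
- plate_center (a point): centre of the plate, in the middle of its thickness. With one long edge against the light box's front, fingers pushing along the plate with 4 to 9 N can carry its other long edge up by friction; less slips at the fingers. Upright it stands by itself on its 14.4 mm wide side.
- light_box: LED light box, white, fixed; 160 deep (its x) by 260 wide (its y) by 16.5 mm high, its flat top a glowing panel under a non-slip silicone cover. Origin: centre of its underside, on the bench. Its x axis points away from the robot, y to the left; its front is a smooth upright wall at x = -80 mm. Two dark metal rails 10 mm thick stand 7 mm above its top, see corner.
- corner (a point): where the inner faces of the two rails meet, on the light box's top (16.5 mm up), at x = +62, y = +85 mm of the light box; axes as the light box. The back rail runs 190 mm from it to -y, the left rail 87 mm to -x. A plate pushed home has its centre 42.75 mm in front of this point (-x) and 63.9 mm to its right (-y).
- front_edge (a point): middle of the light box's upper front edge, 16.5 mm up. Axes as the light box
- pipettor: grey and green pipettor lying on the bench left of the work, 280 mm long, loose, a bystander; origin under its middle
- wash_bottle: white wash bottle with a red cap, 221 mm high, left of the light box, loose, a bystander; origin under its middle
- notebook: dark blue notebook, 208 x 148 x 10 mm, right of the work, loose, a bystander, with a marker on it; origin under its middle

How it is judged:
By the outcome, as a careful person would: the job done as asked, in the order asked, and still so for the second after the job is handed in, with the robot touching nothing.
It also fails if it takes over 72 s, if anything falls off the work surface, if the arm or the gripper's body presses on something with over 40 N, if the wrist force passes 120 N, or if a joint passes its speed limit or range.

## Working session

There is one attempt and no reset: what is moved stays moved. The work goes in short steps, Python scripts to look and compute and a tool call to move; the robot and the scene stay as the last step left them, time stands still between calls to the robot, and variables do not carry over. Pictures are saved under pics/ and viewed, at most 10 in all, crops included, and the job is handed in when it is done.

Besides the shell and the picture viewer there is one more tool, called after ">>>" by a JSON object that holds its "method" and its "body". servo_tool: Moves the arm, as the interface text tells. Its arguments: {"type":"object","properties":{"targets":{"type":"array","items":{"type":"array","items":{"type":"number"}}}},"required":["targets"]}

```bash
mkdir -p pics; python3 - <<'E'
from station import r
import cv2,numpy as np
s=r.sense();print({k:np.round(v,3).tolist() for k,v in s.items()})
for n in("scene","top"):
    c=r.capture(n);cv2.imwrite(f"pics/{n}0.png",c["pixels"][...,::-1]);print(n,c["fx"],c["cx"],c["cy"],np.round(c["world_from_camera"],3).tolist())
E
ls
```

```text
{'time_s': 0.0, 'joints': [-55.887, 22.087, 0.38, -0.031, -68.41, -14.818], 'joint_velocities': [0.082, 0.064, 0.044, -0.035, -0.075, 0.027], 'effort': [-0.001, -39.066, 18.74, 4.22, 0.011, -0.0], 'tcp_pos': [0.206, -0.589, 0.238], 'ee_rot': [[-0.944, -0.33, -0.001], [-0.33, 0.944, 0.002], [0.0, 0.002, -1.0]], 'wrist_force': [0.026, -0.285, 0.616], 'moment': [-0.017, -0.008, -0.01], 'gripper_force': 0.0, 'gripper_width': 0.998}
scene 372.6775361130488 257.16220200698 194.58965054367704 [[-0.878, -0.281, 0.388, 0.082], [-0.479, 0.533, -0.697, 0.923], [-0.011, -0.798, -0.603, 0.853], [0.0, 0.0, 0.0, 1.0]]
top 422.0745431251716 254.40099616965983 193.02389112994516 [[-0.024, -0.989, 0.144, 0.389], [-1.0, 0.026, 0.013, -0.024], [-0.017, -0.144, -0.989, 1.395], [0.0, 0.0, 0.0, 1.0]]
pics
```

View pics/scene0.png

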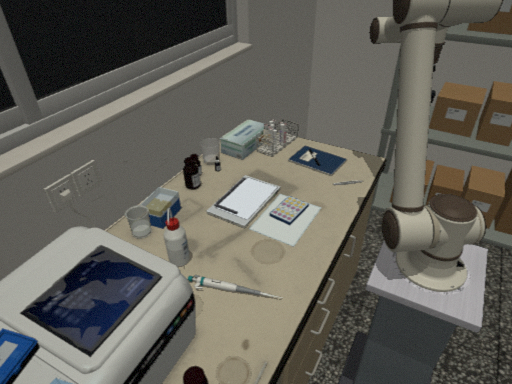

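View pics/top0.png

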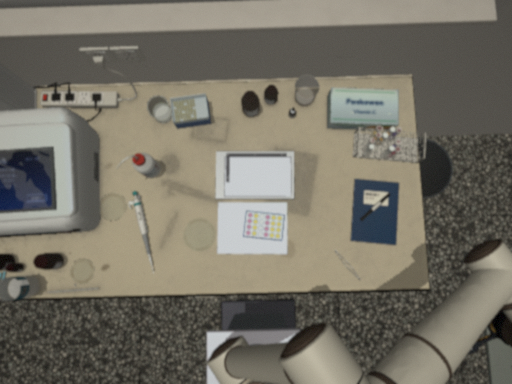

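The top view shows the light box at about (217–294, 151–199), with the paper and plate below it. The plate spans about (243–286, 210–241) and is slightly turned. I'll enlarge that area.

```bash
cat > h.py <<'E'
import numpy as np,cv2
from station import r
def ray(c,uv,z):
    T=c["world_from_camera"];uv=np.atleast_2d(uv).astype(float)
    d=np.c_[(uv[:,0]-c["cx"])/c["fx"],(uv[:,1]-c["cy"])/c["fy"],np.ones(len(uv))]@T[:3,:3].T
    return T[:3,3]+d*((z-T[2,3])/d[:,2])[:,None]
def crop(c,x0,y0,x1,y1,k,name):
    cv2.imwrite(f"pics/{name}.png",cv2.resize(c["pixels"][y0:y1,x0:x1,::-1],None,fx=k,fy=k,interpolation=cv2.INTER_CUBIC))
E
python3 - <<'E'
from h import *
c=r.capture("top");np.save("top0.npy",c,allow_pickle=True)
crop(c,205,140,305,260,5,"topc")
h=cv2.cvtColor(c["pixels"],cv2.COLOR_RGB2HSV)
p=c["pixels"].astype(int)
for v in range(145,260,1): print(v,p[v,230].tolist(),p[v,265].tolist()) if v<168 or 190<v<206 else 0
print([(u,p[175,u].tolist()) for u in list(range(212,234))+list(range(288,298))])
E
```

```text
145 [156, 148, 124] [160, 151, 128]
146 [157, 148, 124] [160, 151, 128]
147 [158, 149, 125] [158, 148, 125]
148 [158, 150, 126] [159, 149, 125]
149 [157, 147, 124] [160, 148, 126]
150 [152, 146, 127] [159, 153, 134]
151 [162, 159, 149] [164, 162, 151]
152 [160, 161, 157] [159, 160, 155]
153 [131, 132, 129] [133, 134, 131]
154 [95, 96, 92] [94, 93, 93]
155 [86, 86, 86] [88, 89, 88]
156 [113, 114, 117] [125, 127, 127]
157 [156, 159, 160] [166, 168, 172]
158 [179, 181, 183] [191, 194, 196]
159 [185, 189, 189] [201, 205, 206]
160 [186, 189, 191] [201, 205, 206]
161 [185, 189, 191] [199, 204, 205]
162 [184, 187, 190] [199, 201, 204]
163 [188, 190, 191] [201, 205, 206]
164 [187, 189, 191] [201, 204, 207]
165 [185, 188, 189] [201, 204, 206]
166 [186, 188, 191] [200, 203, 205]
167 [187, 190, 191] [200, 203, 206]
191 [200, 205, 207] [201, 205, 208]
192 [200, 203, 205] [202, 206, 209]
193 [199, 203, 205] [200, 205, 206]
194 [197, 200, 201] [198, 203, 204]
195 [188, 190, 191] [186, 191, 192]
196 [180, 182, 182] [178, 180, 179]
197 [174, 176, 173] [175, 176, 173]
198 [162, 161, 155] [157, 158, 1
[... 324 characters left out ...]
5]), (215, [176, 169, 154]), (216, [189, 188, 180]), (217, [194, 196, 191]), (218, [194, 195, 191]), (219, [194, 197, 192]), (220, [197, 198, 193]), (221, [194, 196, 191]), (222, [193, 195, 190]), (223, [181, 183, 178]), (224, [168, 172, 171]), (225, [164, 166, 167]), (226, [132, 133, 134]), (227, [103, 102, 104]), (228, [117, 119, 121]), (229, [159, 163, 164]), (230, [191, 195, 195]), (231, [199, 202, 206]), (232, [200, 205, 207]), (233, [198, 203, 204]), (288, [199, 204, 205]), (289, [198, 201, 204]), (290, [185, 188, 191]), (291, [170, 173, 171]), (292, [179, 180, 176]), (293, [173, 173, 166]), (294, [145, 141, 130]), (295, [130, 123, 106]), (296, [131, 124, 107]), (297, [130, 122, 106])]
```

View pics/topc.png

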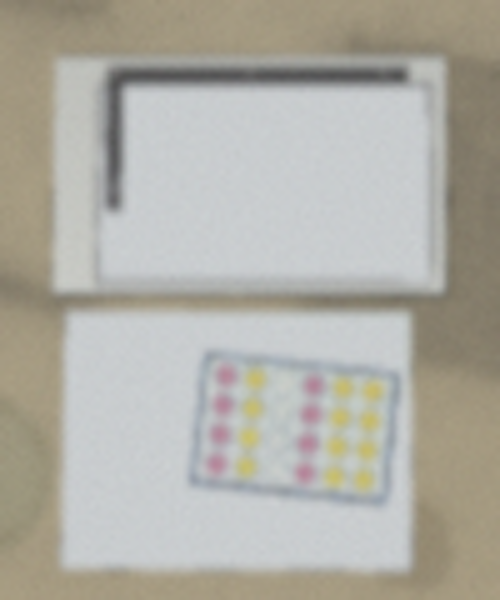

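```bash
python3 - <<'E'
from h import *
c=np.load("top0.npy",allow_pickle=True).item()
K=4
p=cv2.resize(c["pixels"],None,fx=K,fy=K,interpolation=cv2.INTER_CUBIC).astype(int)
def px(P): return (P+.5)/K-.5
def rect(mask,box,z,name,hull=True):
    x0,y0,x1,y1=[K*b for b in box]
    m=np.zeros(mask.shape,np.uint8);m[y0:y1,x0:x1]=mask[y0:y1,x0:x1]
    cs=cv2.findContours(m,cv2.RETR_EXTERNAL,cv2.CHAIN_APPROX_NONE)[0]
    k=max(cs,key=cv2.contourArea).reshape(-1,2)
    w=ray(c,px(k),z)[:,:2]
    (cx,cy),(a,b),an=cv2.minAreaRect((w*1000).astype(np.float32))
    print(name,"c",round(cx,1),round(cy,1),"size",round(a,1),round(b,1),"ang",round(an,2))
    print(np.round(cv2.boxPoints(((cx,cy),(a,b),an)),1).tolist())
sat=p[...,0]-p[...,2]
v=p[...,:].sum(2)/3
rect((sat<14)&(v>60),(208,144,302,200),.0165,"box")
rect((p[...,0]<175)&(sat<5)|(sat>8)|(p[...,0]<180),(236,204,292,246),.0144,"plate")
# rails: dark
dk=(v<140)
rect(dk,(220,148,292,190),.0235,"rails")
u=lambda x,y,z:ray(c,[x,y],z)[0,:2].round(4)
print("plate corners manual",[u(205+a/5-.4,140+b/5-.4,.0144).tolist() for a,b in((207,352),(399,374),(385,500),(192,484))])
print("pipettor tip",u(154,270,0),"bottle",u(145,165,.0),"notebook",u(352,242,.01),u(397,243,.01))
E
```

```text
box c 652.5 -8.5 size 261.9 164.5 ang 88.37
[[566.5, -137.0], [731.0, -141.6999969482422], [738.4000244140625, 120.0], [574.0, 124.69999694824219]]
plate c 483.7 -33.2 size 133.6 92.0 ang 82.39
[[429.29998779296875, -93.30000305175781], [520.5, -105.5], [538.2000122070312, 26.899999618530273], [447.0, 39.099998474121094]]
rails c 711.8 0.9 size 87.4 217.4 ang 22.34
[[630.0, 84.9000015258789], [712.7000122070312, -116.30000305175781], [793.5, -83.0], [710.9000244140625, 118.0999984741211]]
plate corners manual [[0.535, 0.0233], [0.5173, -0.1023], [0.4354, -0.0904], [0.4488, 0.0349]]
pipettor tip [0.3474 0.3286] bottle [0.6986 0.3628] notebook [ 0.4221 -0.3188] [ 0.4153 -0.4639]
```

>>> {"method": "servo_tool", "body": {"targets": [[0.45,1.21,0,-0.073,87],[0.9,2.42,0,-0.146,87],[1.35,3.63,0,-0.219,87],[1.8,4.84,0,-0.292,87],[2.25,6.05,0,-0.365,87]]}}

```text
time_s: 0.57
tcp_pos: [0.274, -0.4066, 0.2392]
ee_rot: [[-0.999, 0.033, -0.0], [0.033, 0.999, 0.001], [0.0, 0.0, -1.0]]
wrist_force: [1.1, 0.4, 0.8]
gripper_width: 1.0
gripper_force: 0.0
```

>>> {"method": "servo_tool", "body": {"targets": [[0.45,1.21,0,0,87],[0.9,2.42,0,0,87],[1.35,3.63,0,0,87],[1.8,4.84,0,0,87],[2.25,6.05,0,0,87]]}}

```text
time_s: 0.98
tcp_pos: [0.3415, -0.2251, 0.2396]
ee_rot: [[-1.0, 0.029, 0.0], [0.029, 1.0, 0.0], [-0.0, 0.0, -1.0]]
wrist_force: [1.2, 0.4, -0.4]
gripper_width: 1.001
gripper_force: 0.0
```

>>> {"method": "servo_tool", "body": {"targets": [[0.45,1.21,0,0,87],[0.9,2.42,0,0,87],[1.35,3.63,0,0,87],[1.8,4.84,-0.5,0,87],[2.4,6.5,-1.2,0,87]]}}

```text
time_s: 1.4
tcp_pos: [0.4095, -0.0431, 0.2098]
ee_rot: [[-1.0, 0.028, 0.004], [0.028, 1.0, 0.001], [-0.004, 0.001, -1.0]]
wrist_force: [0.0, 0.1, -0.5]
gripper_width: 1.0
gripper_force: 0.0
```

>>> {"method": "servo_tool", "body": {"targets": [[0,0,-1.3,0,87],[0,0,-2.6,0,87],[0,0,-3.9,0,87],[0,0,-5.0,0,87],[0,0,-5.8,0,87]]}}

```text
time_s: 1.82
tcp_pos: [0.4072, -0.0454, 0.0328]
ee_rot: [[-1.0, 0.028, -0.003], [0.028, 1.0, -0.001], [0.003, -0.001, -1.0]]
wrist_force: [-0.0, 0.6, 0.3]
gripper_width: 0.999
gripper_force: 0.0
```

>>> {"method": "servo_tool", "body": {"targets": [[0,0,-0.1,0,87],[0,0,-0.2,0,87],[0,0,-0.3,0,87],[0,0,-0.3,0,87],[0,0,-0.3,0,87]]}}

```text
time_s: 2.23
tcp_pos: [0.4097, -0.045, 0.0274]
ee_rot: [[-1.0, 0.028, 0.003], [0.028, 1.0, 0.001], [-0.003, 0.001, -1.0]]
wrist_force: [-0.5, -0.5, 1.1]
gripper_width: 1.001
gripper_force: 0.0
```

```bash
python3 - <<'E'
from h import *
s=r.sense();print(s["tcp_pos"],s["wrist_force"])
c=r.capture("top");crop(c,205,140,305,260,5,"topd")
c=r.capture("wrist");cv2.imwrite("pics/w1.png",c["pixels"][...,::-1])
a=cv2.imread("pics/topd.png");b=cv2.imread("pics/w1.png");b=cv2.resize(b,(280,210))
o=np.zeros((600,780,3),np.uint8);o[:600,:500]=a;o[:210,500:]=b;cv2.imwrite("pics/v1.png",o)
E
```

```text
[ 0.40973751 -0.04501192  0.02741932] [-0.52538359 -0.52097457  1.07141889]
```

View pics/v1.png

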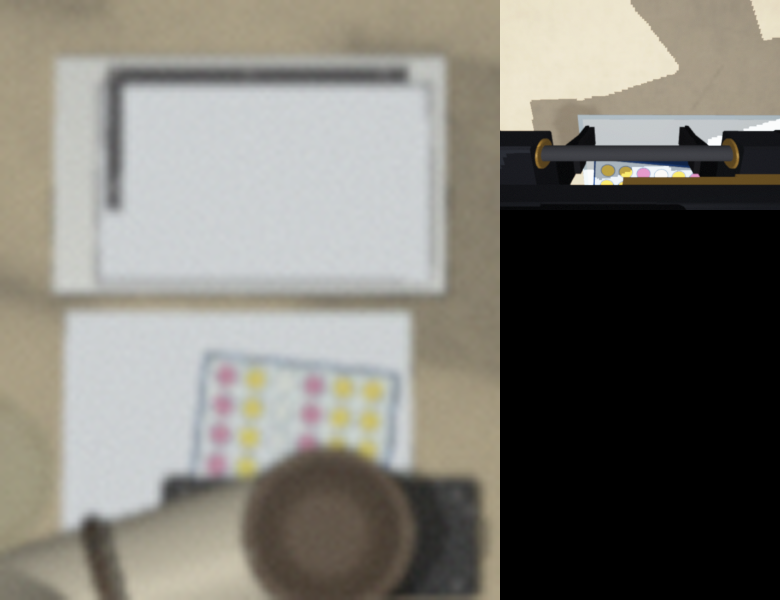

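>>> {"method": "servo_tool", "body": {"targets": [[0,0.2,-0.1,0,87],[0,0.43,-0.2,0,87],[0,0.43,-0.27,0,87],[0.1,0.43,-0.27,0,87],[0.2,0.43,-0.27,0,87]]}}

```text
time_s: 2.75
tcp_pos: [0.4148, -0.0321, 0.0179]
ee_rot: [[-1.0, 0.027, -0.001], [0.027, 1.0, -0.0], [0.001, -0.0, -1.0]]
wrist_force: [0.5, -0.1, -0.2]
gripper_width: 1.005
gripper_force: 0.0
```

>>> {"method": "servo_tool", "body": {"targets": [[0.1,0,0,0,87],[0.2,0,0,0,87],[0.3,0,0,0,87],[0.4,0,0,0,87],[0.5,0,0,0,87]]}}

```text
time_s: 3.17
tcp_pos: [0.4296, -0.0326, 0.018]
ee_rot: [[-1.0, 0.029, -0.001], [0.029, 1.0, -0.0], [0.001, -0.0, -1.0]]
wrist_force: [-0.8, -0.9, 0.2]
gripper_width: 0.996
gripper_force: 0.3
```

>>> {"method": "servo_tool", "body": {"targets": [[0.12,0,0,0,87],[0.24,0,0,0,87],[0.36,0,0,0,87],[0.48,0,0,0,87],[0.6,0,0,0,87]]}}

```text
time_s: 3.58
tcp_pos: [0.4481, -0.0323, 0.0181]
ee_rot: [[-1.0, 0.028, -0.0], [0.028, 1.0, 0.0], [0.0, 0.0, -1.0]]
wrist_force: [-1.1, 0.5, -0.2]
gripper_width: 0.999
gripper_force: 0.3
```

>>> {"method": "servo_tool", "body": {"targets": [[0.12,0,0,0,87],[0.24,0,0,0,87],[0.36,0,0,0,87],[0.48,0,0,0,87],[0.6,0,0,0,87]]}}

```text
time_s: 4.0
tcp_pos: [0.4661, -0.0323, 0.0181]
ee_rot: [[-1.0, 0.028, -0.0], [0.028, 1.0, 0.0], [0.0, 0.0, -1.0]]
wrist_force: [0.0, 0.6, -1.0]
gripper_width: 0.999
gripper_force: 0.3
```

```bash
python3 - <<'E'
from h import *
s=r.sense();print(s["tcp_pos"],s["wrist_force"])
c=r.capture("top");np.save("top1.npy",c,allow_pickle=True);crop(c,205,140,305,260,5,"topd")
c=r.capture("wrist");c["pixels"].shape
a=cv2.imread("pics/topd.png");b=c["pixels"][150:384,:,::-1];b=cv2.resize(b[:200],(300,117))
s=r.capture("scene");crop(s,230,170,330,260,3,"s");sc=cv2.imread("pics/s.png")
o=np.zeros((600,800,3),np.uint8);o[:600,:500]=a;o[:117,500:]=b;o[120:390,500:]=sc;cv2.imwrite("pics/v2.png",o)
E
```

```text
[ 0.46607612 -0.03234077  0.01808577] [ 0.01540489  0.62378797 -1.02440107]
```

View pics/v2.png

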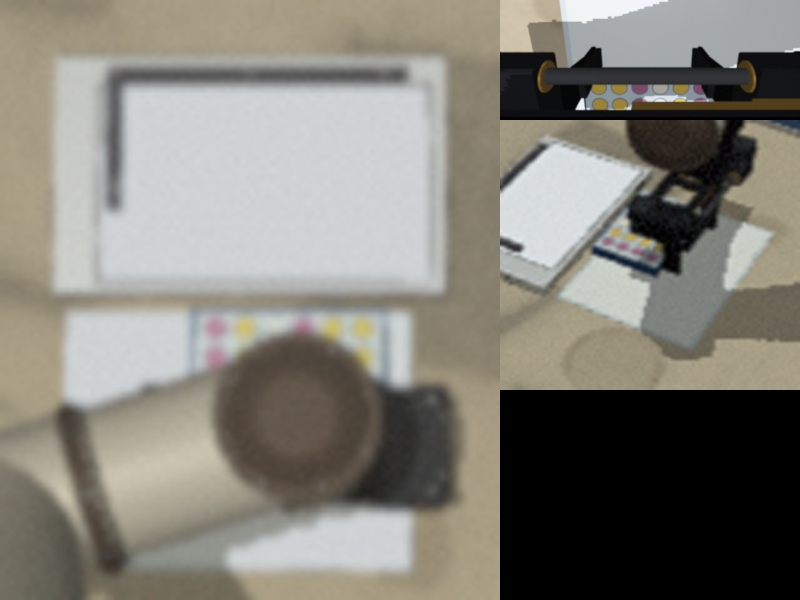

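The plate is now square to the box. Its far edge is at crop row 311 and the box front is at about row 296, so the gap is about 10 mm.

>>> {"method": "servo_tool", "body": {"targets": [[0.06,0,0,0,87],[0.12,0,0,0,87],[0.18,0,0,0,87],[0.22,0,0,0,87],[0.26,0,0,0,87]]}}

```text
time_s: 4.57
tcp_pos: [0.4735, -0.0324, 0.0181]
ee_rot: [[-1.0, 0.028, -0.0], [0.028, 1.0, -0.0], [0.0, -0.0, -1.0]]
wrist_force: [-0.7, 0.4, 0.5]
gripper_width: 1.003
gripper_force: 0.5
```

>>> {"method": "servo_tool", "body": {"targets": [[0.02,0,0,0,87],[0.04,0,0,0,87],[0.06,0,0,0,87],[0.08,0,0,0,87],[0.1,0,0,0,87]]}}

```text
time_s: 4.98
tcp_pos: [0.4754, -0.0325, 0.0179]
ee_rot: [[-1.0, 0.029, -0.002], [0.029, 1.0, -0.0], [0.002, -0.0, -1.0]]
wrist_force: [-3.6, 0.7, 2.0]
gripper_width: 1.0
gripper_force: 1.9
```

>>> {"method": "servo_tool", "body": {"targets": [[0.02,0,0,0,87],[0.03,0,0,0,87],[0.03,0,0,0,87],[0.03,0,0,0,87],[0.03,0,0,0,87]]}}

```text
time_s: 5.4
tcp_pos: [0.4755, -0.0327, 0.0176]
ee_rot: [[-1.0, 0.029, -0.004], [0.029, 1.0, -0.001], [0.004, -0.001, -1.0]]
wrist_force: [-5.3, 2.0, 1.6]
gripper_width: 0.997
gripper_force: 2.5
```

>>> {"method": "servo_tool", "body": {"targets": [[0.025,0,0,0,87],[0.025,0,0.05,0,87],[0.02,0,0.1,0,87],[0.01,0,0.17,0,87],[0.0,0,0.24,0,87]]}}

```text
time_s: 5.82
tcp_pos: [0.475, -0.0328, 0.0245]
ee_rot: [[-1.0, 0.029, -0.005], [0.029, 1.0, -0.001], [0.005, -0.001, -1.0]]
wrist_force: [-4.7, 0.0, -1.0]
gripper_width: 1.0
gripper_force: 2.4
```

>>> {"method": "servo_tool", "body": {"targets": [[0.02,0,0.05,0,87],[0.017,0,0.1,0,87],[0.014,0,0.15,0,87],[0.012,0,0.2,0,87],[0.012,0,0.24,0,87]]}}

```text
time_s: 6.23
tcp_pos: [0.4749, -0.0328, 0.0317]
ee_rot: [[-1.0, 0.029, -0.006], [0.029, 1.0, -0.001], [0.006, -0.001, -1.0]]
wrist_force: [-5.8, 1.0, -1.0]
gripper_width: 1.004
gripper_force: 2.8
```

```bash
python3 - <<'E'
from h import *
s=r.sense();print(s["tcp_pos"],s["wrist_force"])
s=r.capture("scene");crop(s,230,170,330,260,5,"s1")
E
```

```text
[ 0.47493559 -0.03281752  0.03166621] [-5.81621016  1.03028083 -0.96864274]
```

View pics/s1.png

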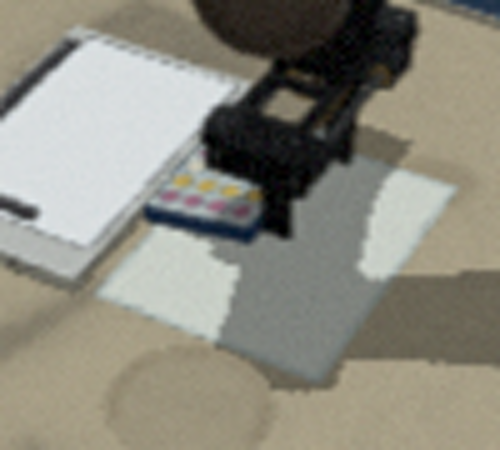

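The near edge of the plate is rising with the fingertips (fingertip at about (283, 235)), and the downward pull is steady at about 1 N. I'll carry on along the arc.

>>> {"method": "servo_tool", "body": {"targets": [[0.002,0,0.09,0,87],[0.005,0,0.18,0,87],[0.013,0,0.27,0,87],[0.027,0,0.36,0,87],[0.043,0,0.46,0,87]]}}

```text
time_s: 6.7
tcp_pos: [0.4765, -0.0329, 0.0456]
ee_rot: [[-1.0, 0.029, -0.006], [0.029, 1.0, -0.001], [0.006, -0.001, -1.0]]
wrist_force: [-5.0, 0.5, -0.2]
gripper_width: 0.998
gripper_force: 2.7
```

>>> {"method": "servo_tool", "body": {"targets": [[0.02,0,0.09,0,87],[0.04,0,0.18,0,87],[0.072,0,0.265,0,87],[0.102,0,0.35,0,87],[0.136,0,0.434,0,87]]}}

```text
time_s: 7.12
tcp_pos: [0.4805, -0.033, 0.0588]
ee_rot: [[-1.0, 0.029, -0.006], [0.029, 1.0, -0.001], [0.006, -0.001, -1.0]]
wrist_force: [-7.1, -0.5, 0.2]
gripper_width: 1.003
gripper_force: 3.0
```

>>> {"method": "servo_tool", "body": {"targets": [[0.03,0,0.08,0,87],[0.065,0,0.16,0,87],[0.105,0,0.24,0,87],[0.147,0,0.315,0,87],[0.195,0,0.391,0,87]]}}

```text
time_s: 7.53
tcp_pos: [0.4868, -0.033, 0.0708]
ee_rot: [[-1.0, 0.029, -0.005], [0.029, 1.0, -0.001], [0.005, -0.001, -1.0]]
wrist_force: [-5.9, -0.0, 2.5]
gripper_width: 1.0
gripper_force: 3.2
```

>>> {"method": "servo_tool", "body": {"targets": [[0.05,0,0.073,0,87],[0.104,0,0.143,0,87],[0.16,0,0.21,0,87],[0.22,0,0.275,0,87],[0.28,0,0.34,0,87]]}}

```text
time_s: 7.95
tcp_pos: [0.4956, -0.033, 0.0813]
ee_rot: [[-1.0, 0.029, -0.004], [0.029, 1.0, -0.001], [0.004, -0.001, -1.0]]
wrist_force: [-6.3, -0.6, 5.1]
gripper_width: 0.998
gripper_force: 3.8
```

>>> {"method": "servo_tool", "body": {"targets": [[0.055,0,0.07,0,87],[0.115,0,0.135,0,87],[0.18,0,0.195,0,87],[0.25,0,0.245,0,87],[0.32,0,0.295,0,87]]}}

```text
time_s: 8.37
tcp_pos: [0.5072, -0.0326, 0.0907]
ee_rot: [[-1.0, 0.028, 0.0], [0.028, 1.0, -0.0], [-0.0, -0.0, -1.0]]
wrist_force: [-4.6, -1.1, 5.4]
gripper_width: 1.002
gripper_force: 3.4
```

>>> {"method": "servo_tool", "body": {"targets": [[0.075,0,0.048,0,87],[0.152,0,0.094,0,87],[0.232,0,0.138,0,87],[0.314,0,0.178,0,87],[0.398,0,0.215,0,87]]}}

```text
time_s: 8.78
tcp_pos: [0.5204, -0.0323, 0.0973]
ee_rot: [[-1.0, 0.028, 0.003], [0.028, 1.0, 0.0], [-0.003, 0.0, -1.0]]
wrist_force: [-2.4, -2.1, 4.4]
gripper_width: 1.0
gripper_force: 2.4
```

>>> {"method": "servo_tool", "body": {"targets": [[0.085,0,0.03,0,87],[0.172,0,0.058,0,87],[0.26,0,0.082,0,87],[0.35,0,0.103,0,87],[0.44,0,0.12,0,87]]}}

```text
time_s: 9.2
tcp_pos: [0.5338, -0.0322, 0.1008]
ee_rot: [[-1.0, 0.028, 0.003], [0.028, 1.0, 0.0], [-0.003, 0.0, -1.0]]
wrist_force: [-1.0, -2.5, 5.1]
gripper_width: 1.004
gripper_force: 2.5
```

>>> {"method": "servo_tool", "body": {"targets": [[0.06,0,0.012,0,87],[0.12,0,0.022,0,87],[0.18,0,0.034,0,87],[0.23,0,0.045,0,87],[0.27,0,0.055,0,87]]}}

```text
time_s: 9.62
tcp_pos: [0.5408, -0.0323, 0.1019]
ee_rot: [[-1.0, 0.028, 0.001], [0.028, 1.0, 0.0], [-0.001, 0.0, -1.0]]
wrist_force: [0.0, -1.8, 4.0]
gripper_width: 1.0
gripper_force: 1.9
```

```bash
python3 - <<'E'
from h import *
s=r.sense();print(s["tcp_pos"],s["wrist_force"])
s=r.capture("scene");crop(s,230,170,330,260,5,"s2")
E
```

```text
[ 0.54077677 -0.03225456  0.1018949 ] [ 0.00433395 -1.79644008  4.00376717]
```

View pics/s2.png

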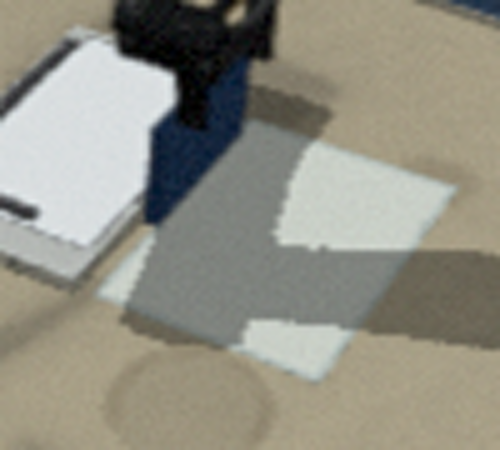

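The plate stands at about 86°, its blue well face toward the robot and the fingers at its top edge (about (195, 115)). I'll lift clear, back off, lower, and push on the upper part of the face.

>>> {"method": "servo_tool", "body": {"targets": [[0.03,0,0.06,0,87],[0.04,0,0.12,0,87],[0.04,0,0.25,0,87],[0.04,0,0.4,0,87],[0.04,0,0.6,0,87]]}}

```text
time_s: 10.08
tcp_pos: [0.5411, -0.0322, 0.1197]
ee_rot: [[-1.0, 0.028, -0.001], [0.028, 1.0, 0.0], [0.001, 0.0, -1.0]]
wrist_force: [-0.3, -0.3, 0.1]
gripper_width: 1.002
gripper_force: 0.0
```

>>> {"method": "servo_tool", "body": {"targets": [[-0.3,0,0,0,87],[-0.8,0,0,0,87],[-0.8,0,-0.4,0,87],[-0.8,0,-1.0,0,87],[-0.8,0,-1.1,0,87]]}}

```text
time_s: 10.5
tcp_pos: [0.5149, -0.0325, 0.0849]
ee_rot: [[-1.0, 0.029, -0.004], [0.029, 1.0, -0.0], [0.004, -0.0, -1.0]]
wrist_force: [0.7, -0.3, -1.0]
gripper_width: 1.0
gripper_force: 0.0
```

```bash
python3 - <<'E'
from h import *
s=r.sense();print(s["tcp_pos"],s["wrist_force"])
s=r.capture("scene");crop(s,230,170,330,260,3,"s3")
s=r.capture("top");crop(s,205,140,305,260,4,"t3")
o=np.zeros((480,700,3),np.uint8);o[:270,:300]=cv2.imread("pics/s3.png");o[:,300:]=cv2.imread("pics/t3.png");cv2.imwrite("pics/v3.png",o)
E
```

```text
[ 0.51489891 -0.03250329  0.08494658] [ 0.68017552 -0.28000772 -1.03045455]
```

View pics/v3.png

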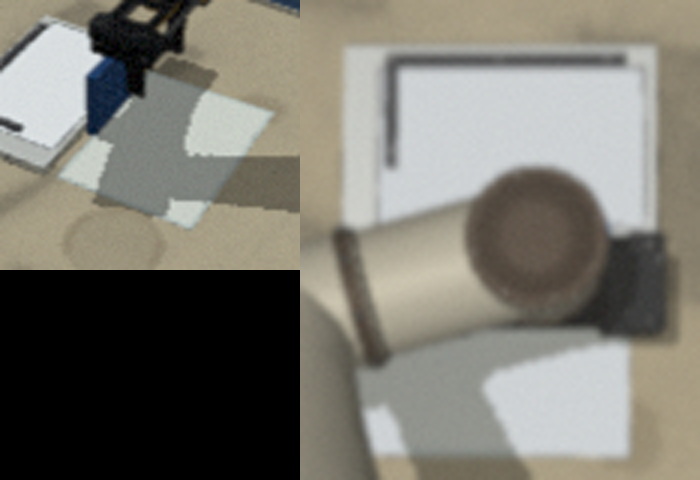

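The plate stands upright on its own against the box front (blue face at about (105, 95) in the scene crop). Next I'll push it over slowly.

>>> {"method": "servo_tool", "body": {"targets": [[0.2,0,-0.05,0,87],[0.45,0,-0.1,0,87],[0.7,0,-0.1,0,87],[0.85,0,-0.1,0,87],[0.92,0,-0.1,0,87]]}}

```text
time_s: 11.02
tcp_pos: [0.5465, -0.0323, 0.084]
ee_rot: [[-1.0, 0.028, 0.001], [0.028, 1.0, 0.0], [-0.001, 0.0, -1.0]]
wrist_force: [1.0, 0.3, 0.2]
gripper_width: 1.003
gripper_force: 0.2
```

>>> {"method": "servo_tool", "body": {"targets": [[0.05,0,0,0,87],[0.1,0,0,0,87],[0.15,0,0,0,87],[0.2,0,0,0,87],[0.25,0,0,0,87]]}}

```text
time_s: 11.43
tcp_pos: [0.5525, -0.0324, 0.0838]
ee_rot: [[-1.0, 0.028, -0.0], [0.028, 1.0, -0.0], [0.0, -0.0, -1.0]]
wrist_force: [-0.6, -1.4, 0.1]
gripper_width: 0.997
gripper_force: 0.2
```

>>> {"method": "servo_tool", "body": {"targets": [[0.04,0,0,0,87],[0.08,0,0,0,87],[0.12,0,0,0,87],[0.16,0,0,0,87],[0.2,0,0,0,87]]}}

```text
time_s: 11.85
tcp_pos: [0.5587, -0.0323, 0.0838]
ee_rot: [[-1.0, 0.028, 0.0], [0.028, 1.0, 0.0], [-0.0, 0.0, -1.0]]
wrist_force: [0.2, 0.4, 0.8]
gripper_width: 0.999
gripper_force: 0.1
```

>>> {"method": "servo_tool", "body": {"targets": [[0.04,0,0,0,87],[0.08,0,0,0,87],[0.12,0,0,0,87],[0.16,0,0,0,87],[0.2,0,0,0,87]]}}

```text
time_s: 12.27
tcp_pos: [0.5647, -0.0323, 0.0838]
ee_rot: [[-1.0, 0.028, 0.0], [0.028, 1.0, 0.0], [-0.0, 0.0, -1.0]]
wrist_force: [-0.1, -0.5, -1.0]
gripper_width: 0.997
gripper_force: 0.0
```

>>> {"method": "servo_tool", "body": {"targets": [[0.04,0,0,0,87],[0.08,0,0,0,87],[0.12,0,0,0,87],[0.16,0,0,0,87],[0.16,0,0,0,87]]}}

```text
time_s: 12.68
tcp_pos: [0.5696, -0.0323, 0.0838]
ee_rot: [[-1.0, 0.028, 0.0], [0.028, 1.0, -0.0], [-0.0, -0.0, -1.0]]
wrist_force: [0.3, -0.0, 0.3]
gripper_width: 0.998
gripper_force: 0.0
```

```bash
python3 - <<'E'
from h import *
s=r.sense();print(s["tcp_pos"],s["wrist_force"])
s=r.capture("scene");crop(s,210,160,320,250,4,"s4")
E
```

```text
[ 0.56961714 -0.03231712  0.08378935] [ 0.29056204 -0.03183694  0.29531374]
```

View pics/s4.png

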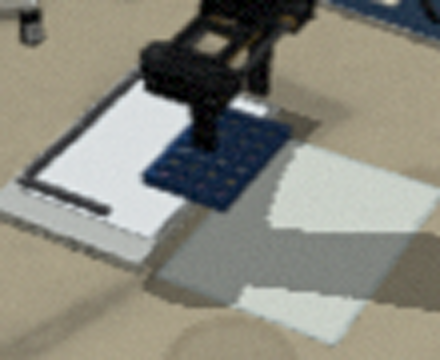

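The plate lies wells-up on the panel (blue well grid at about (215, 160)), overhanging the front a little. I'll back off, drop behind its near side, and push toward the back rail.

>>> {"method": "servo_tool", "body": {"targets": [[-0.6,0,0,0,87],[-1.3,0,0,0,87],[-1.95,0,0,0,87],[-1.95,0,-0.8,0,87],[-1.95,0,-1.5,0,87]]}}

```text
time_s: 13.15
tcp_pos: [0.5107, -0.0322, 0.0396]
ee_rot: [[-1.0, 0.028, 0.003], [0.028, 1.0, 0.001], [-0.003, 0.001, -1.0]]
wrist_force: [-0.2, 0.6, 0.2]
gripper_width: 0.997
gripper_force: 0.0
```

```bash
cat >> h.py <<'E'
def blue(save=None):
    c=r.capture("top");K=4
    p=cv2.resize(c["pixels"],None,fx=K,fy=K,interpolation=cv2.INTER_CUBIC).astype(int)
    m=((p[...,2]-p[...,0]>18)).astype(np.uint8);m[:, :K*210]=0;m[:,K*310:]=0;m[:K*140]=0;m[K*250:]=0
    m=cv2.morphologyEx(m,cv2.MORPH_CLOSE,np.ones((25,25)));m=cv2.morphologyEx(m,cv2.MORPH_OPEN,np.ones((9,9)))
    cs=cv2.findContours(m,cv2.RETR_EXTERNAL,cv2.CHAIN_APPROX_NONE)[0]
    k=max(cs,key=cv2.contourArea).reshape(-1,2)
    w=ray(c,(k+.5)/K-.5,.0309)[:,:2]*1000
    q=cv2.minAreaRect(w.astype(np.float32))
    print("blue c",np.round(q[0],1),"size",np.round(q[1],1),"ang",round(q[2],2),"minmax",w.min(0).round(1),w.max(0).round(1))
    return c
E
python3 - <<'E'
from h import *
s=r.sense();print(s["tcp_pos"],s["wrist_force"])
blue()
E
```

```text
[ 0.51071314 -0.03216882  0.03956527] [-0.16864438  0.64243474  0.16310116]
blue c [601.  -29.8] size [129.4  52.1] ang 88.45 minmax [573.3 -95. ] [628.7  35. ]
```

>>> {"method": "servo_tool", "body": {"targets": [[0.15,0,-0.08,0,87],[0.3,0,-0.08,0,87],[0.45,0,-0.08,0,87],[0.6,0,-0.08,0,87],[0.75,0,-0.08,0,87]]}}

```text
time_s: 13.62
tcp_pos: [0.534, -0.0323, 0.0372]
ee_rot: [[-1.0, 0.028, 0.0], [0.028, 1.0, 0.0], [-0.0, 0.0, -1.0]]
wrist_force: [-2.4, 0.6, 0.6]
gripper_width: 0.999
gripper_force: 0.7
```

>>> {"method": "servo_tool", "body": {"targets": [[0.1,0,0,0,87],[0.2,0,0,0,87],[0.3,0,0,0,87],[0.4,0,0,0,87],[0.5,0,0,0,87]]}}

```text
time_s: 14.03
tcp_pos: [0.5485, -0.0324, 0.0364]
ee_rot: [[-1.0, 0.028, -0.0], [0.028, 1.0, -0.0], [0.0, -0.0, -1.0]]
wrist_force: [-0.5, 0.4, 0.7]
gripper_width: 1.002
gripper_force: 0.7
```

>>> {"method": "servo_tool", "body": {"targets": [[0.12,0,0,0,87],[0.24,0,0,0,87],[0.36,0,0,0,87],[0.48,0,0,0,87],[0.6,0,0,0,87]]}}

```text
time_s: 14.45
tcp_pos: [0.5667, -0.0323, 0.0364]
ee_rot: [[-1.0, 0.028, -0.0], [0.028, 1.0, -0.0], [0.0, -0.0, -1.0]]
wrist_force: [-1.4, 0.5, 1.0]
gripper_width: 1.0
gripper_force: 0.7
```

>>> {"method": "servo_tool", "body": {"targets": [[0.12,0,0.02,0,87],[0.24,0,0.02,0,87],[0.36,0,0.02,0,87],[0.48,0,0.02,0,87],[0.6,0,0.02,0,87]]}}

```text
time_s: 14.87
tcp_pos: [0.5847, -0.0323, 0.037]
ee_rot: [[-1.0, 0.028, -0.0], [0.028, 1.0, 0.0], [0.0, 0.0, -1.0]]
wrist_force: [-1.2, 0.7, 0.8]
gripper_width: 0.997
gripper_force: 0.6
```

>>> {"method": "servo_tool", "body": {"targets": [[0.12,0,0,0,87],[0.24,0,0,0,87],[0.36,0,0,0,87],[0.48,0,0,0,87],[0.58,0,0,0,87]]}}

```text
time_s: 15.28
tcp_pos: [0.6022, -0.0323, 0.037]
ee_rot: [[-1.0, 0.028, 0.0], [0.028, 1.0, 0.0], [-0.0, 0.0, -1.0]]
wrist_force: [-1.3, -0.3, 0.9]
gripper_width: 0.999
gripper_force: 0.6
```

```bash
python3 - <<'E'
from h import *
s=r.sense();print(s["tcp_pos"],s["wrist_force"])
blue()
E
```

```text
[ 0.60220276 -0.03231478  0.0369752 ] [-1.30687865 -0.27016243  0.92899183]Traceback (most recent call last):
  File "<stdin>", line 3, in <module>
  File "h.py", line 15, in blue
    k=max(cs,key=cv2.contourArea).reshape(-1,2)
      ~~~^^^^^^^^^^^^^^^^^^^^^^^^
ValueError: max() iterable argument is empty
```

>>> {"method": "servo_tool", "body": {"targets": [[0.05,0,0,0,87],[0.1,0,0,0,87],[0.15,0,0,0,87],[0.2,0,0,0,87],[0.25,0,0,0,87]]}}

```text
time_s: 15.75
tcp_pos: [0.6093, -0.0323, 0.037]
ee_rot: [[-1.0, 0.028, -0.0], [0.028, 1.0, 0.0], [0.0, 0.0, -1.0]]
wrist_force: [-0.6, 0.1, -0.5]
gripper_width: 0.996
gripper_force: 0.5
```

>>> {"method": "servo_tool", "body": {"targets": [[0.03,0,0,0,87],[0.06,0,0,0,87],[0.09,0,0,0,87],[0.12,0,0,0,87],[0.15,0,0,0,87]]}}

```text
time_s: 16.17
tcp_pos: [0.6138, -0.0323, 0.037]
ee_rot: [[-1.0, 0.028, -0.0], [0.028, 1.0, 0.0], [0.0, 0.0, -1.0]]
wrist_force: [-0.2, -0.2, -0.8]
gripper_width: 0.997
gripper_force: 0.4
```

>>> {"method": "servo_tool", "body": {"targets": [[0.02,0,0,0,87],[0.04,0,0,0,87],[0.06,0,0,0,87],[0.08,0,0,0,87],[0.1,0,0,0,87]]}}

```text
time_s: 16.58
tcp_pos: [0.6168, -0.0323, 0.037]
ee_rot: [[-1.0, 0.028, -0.0], [0.028, 1.0, 0.0], [0.0, 0.0, -1.0]]
wrist_force: [-0.4, 0.5, -0.9]
gripper_width: 1.001
gripper_force: 0.4
```

>>> {"method": "servo_tool", "body": {"targets": [[0.02,0,0,0,87],[0.04,0,0,0,87],[0.06,0,0,0,87],[0.08,0,0,0,87],[0.1,0,0,0,87]]}}

```text
time_s: 17.0
tcp_pos: [0.6176, -0.0325, 0.0366]
ee_rot: [[-1.0, 0.029, -0.005], [0.029, 1.0, -0.0], [0.005, -0.0, -1.0]]
wrist_force: [-6.4, 2.3, 2.9]
gripper_width: 1.002
gripper_force: 3.4
```

>>> {"method": "servo_tool", "body": {"targets": [[-0.2,0,0,0,87],[-0.4,0,0.3,0,87],[-0.4,0,1.2,0,60],[-0.4,0,2.0,0,36],[-0.4,-0.5,2.4,0,36]]}}

```text
time_s: 17.42
tcp_pos: [0.6104, -0.0458, 0.1134]
ee_rot: [[-1.0, 0.025, 0.009], [0.025, 1.0, 0.0], [-0.009, 0.001, -1.0]]
wrist_force: [0.6, -0.9, 0.7]
gripper_width: 0.852
gripper_force: 0.0
```

>>> {"method": "servo_tool", "body": {"targets": [[0.38,-0.48,0,0.105,36],[0.76,-0.96,0,0.21,36],[1.14,-1.44,0,0.315,36],[1.52,-1.92,0,0.42,36],[1.9,-2.4,0,0.525,36]]}}

```text
time_s: 17.83
tcp_pos: [0.666, -0.1201, 0.1105]
ee_rot: [[-0.876, -0.481, 0.004], [-0.481, 0.876, -0.0], [-0.003, -0.002, -1.0]]
wrist_force: [0.5, -0.4, -0.0]
gripper_width: 0.483
gripper_force: 0.0
```

>>> {"method": "servo_tool", "body": {"targets": [[0,0,0,0.105,36],[0,0,0,0.21,36],[0,0,0,0.315,36],[0,0,0,0.42,36],[0,0,0,0.525,36]]}}

```text
time_s: 18.25
tcp_pos: [0.6655, -0.1195, 0.1102]
ee_rot: [[-0.517, -0.856, 0.003], [-0.856, 0.517, -0.0], [-0.001, -0.003, -1.0]]
wrist_force: [-0.6, -0.1, 1.0]
gripper_width: 0.413
gripper_force: 0.0
```

>>> {"method": "servo_tool", "body": {"targets": [[0,0,0,0.105,36],[0,0,0,0.21,36],[0,0,0,0.315,36],[0,0,0,0.42,36],[0,0,0,0.52,36]]}}

```text
time_s: 18.67
tcp_pos: [0.6655, -0.1194, 0.1103]
ee_rot: [[-0.024, -1.0, 0.003], [-1.0, 0.024, -0.0], [0.0, -0.003, -1.0]]
wrist_force: [-0.0, -0.4, -0.4]
gripper_width: 0.409
gripper_force: 0.0
```

```bash
python3 - <<'E'
from h import *
s=r.sense();print(s["tcp_pos"],s["wrist_force"],s["joints"])
blue()
E
```

```text
[ 0.66551924 -0.1194052   0.11029859] [-0.00972895 -0.44167067 -0.39671054] [ 3.51147516e+00  3.28123210e+01 -1.15867820e+00  3.42262539e-02
 -5.58345144e+01 -4.88404133e+00]
blue c [661.7 -49.6] size [82.5 62. ] ang 88.44 minmax [629.6 -91.7] [693.3  -7.7]
```

>>> {"method": "servo_tool", "body": {"targets": [[0,0,-0.8,0,36],[0,0,-1.6,0,36],[0,0,-2.2,0,36],[0,0,-2.43,0,36],[0,0,-2.43,0,36]]}}

```text
time_s: 19.13
tcp_pos: [0.6645, -0.1193, 0.0358]
ee_rot: [[-0.03, -1.0, -0.001], [-1.0, 0.03, -0.0], [0.001, 0.001, -1.0]]
wrist_force: [-0.1, -0.3, -0.0]
gripper_width: 0.41
gripper_force: 0.0
```

>>> {"method": "servo_tool", "body": {"targets": [[0,0.1,0,0,36],[0,0.2,0,0,36],[0,0.3,0,0,36],[0,0.4,0,0,36],[0,0.5,0,0,36]]}}

```text
time_s: 19.55
tcp_pos: [0.6651, -0.104, 0.0368]
ee_rot: [[-0.029, -1.0, 0.001], [-1.0, 0.029, -0.0], [0.0, -0.001, -1.0]]
wrist_force: [-0.3, -1.8, 1.2]
gripper_width: 0.412
gripper_force: 0.7
```

>>> {"method": "servo_tool", "body": {"targets": [[0,0.08,0,0,36],[0.01,0.16,0,0,36],[0.01,0.24,0,0,36],[0.01,0.32,0,0,36],[0.01,0.4,0,0,36]]}}

```text
time_s: 19.97
tcp_pos: [0.6651, -0.0922, 0.0361]
ee_rot: [[-0.029, -1.0, 0.0], [-1.0, 0.029, -0.0], [0.0, -0.0, -1.0]]
wrist_force: [0.7, -1.4, 1.0]
gripper_width: 0.412
gripper_force: 0.7
```

>>> {"method": "servo_tool", "body": {"targets": [[0,0.1,0.02,0,36],[0.01,0.2,0.02,0,36],[0.01,0.3,0.02,0,36],[0.01,0.4,0.02,0,36],[0.02,0.5,0.02,0,36]]}}

```text
time_s: 20.38
tcp_pos: [0.6655, -0.0769, 0.0365]
ee_rot: [[-0.029, -1.0, -0.0], [-1.0, 0.029, 0.0], [-0.0, 0.0, -1.0]]
wrist_force: [0.4, -0.8, -0.3]
gripper_width: 0.409
gripper_force: 0.4
```

>>> {"method": "servo_tool", "body": {"targets": [[0,0.08,0,0,36],[0,0.16,0,0,36],[0.01,0.24,0,0,36],[0.01,0.3,0,0,36],[0.01,0.36,0,0,36]]}}

```text
time_s: 20.8
tcp_pos: [0.6659, -0.0663, 0.0367]
ee_rot: [[-0.029, -1.0, -0.0], [-1.0, 0.029, 0.0], [-0.0, 0.0, -1.0]]
wrist_force: [0.0, -0.5, -1.2]
gripper_width: 0.413
gripper_force: 0.4
```

>>> {"method": "servo_tool", "body": {"targets": [[0,0.03,0,0,36],[0,0.06,0,0,36],[0,0.09,0,0,36],[0,0.12,0,0,36],[0,0.15,0,0,36]]}}

```text
time_s: 21.22
tcp_pos: [0.6659, -0.0622, 0.0367]
ee_rot: [[-0.029, -1.0, -0.0], [-1.0, 0.029, -0.0], [0.0, 0.0, -1.0]]
wrist_force: [-0.4, -5.1, -0.9]
gripper_width: 0.415
gripper_force: 2.5
```

>>> {"method": "servo_tool", "body": {"targets": [[0,0.02,0,0,36],[0,0.02,0,0,36],[0,-0.2,0,0,36],[0,-0.4,0,0,36],[0,-0.6,0.2,0,36]]}}

```text
time_s: 21.63
tcp_pos: [0.6651, -0.0802, 0.0416]
ee_rot: [[-0.029, -1.0, -0.002], [-1.0, 0.029, 0.001], [-0.001, 0.002, -1.0]]
wrist_force: [-0.8, 0.1, -0.7]
gripper_width: 0.41
gripper_force: 0.0
```

>>> {"method": "servo_tool", "body": {"targets": [[0,-0.2,1.0,0,36],[0,-0.2,2.0,0,36],[-0.8,-0.2,2.4,0,50],[-1.8,0,2.4,0,70],[-2.8,0.2,2.4,0,87]]}}

```text
time_s: 22.05
tcp_pos: [0.5821, -0.0743, 0.1164]
ee_rot: [[-0.03, -1.0, 0.004], [-1.0, 0.03, 0.001], [-0.001, -0.004, -1.0]]
wrist_force: [0.5, 0.6, -0.6]
gripper_width: 0.561
gripper_force: 0.0
```

>>> {"method": "servo_tool", "body": {"targets": [[-0.3,0.4,0,-0.105,87],[-0.6,0.8,0,-0.21,87],[-0.6,1.2,0,-0.315,87],[-0.6,1.6,0,-0.42,87],[-0.6,2.0,0,-0.525,87]]}}

```text
time_s: 22.47
tcp_pos: [0.564, -0.0137, 0.1157]
ee_rot: [[-0.531, -0.848, 0.001], [-0.848, 0.531, 0.001], [-0.001, -0.001, -1.0]]
wrist_force: [-0.0, 0.4, -0.4]
gripper_width: 0.928
gripper_force: 0.0
```

>>> {"method": "servo_tool", "body": {"targets": [[0,0,0,-0.105,87],[0,0,0,-0.21,87],[0,0,0,-0.315,87],[0,0,0,-0.42,87],[0,0,0,-0.525,87]]}}

```text
time_s: 22.88
tcp_pos: [0.5642, -0.0141, 0.1154]
ee_rot: [[-0.884, -0.467, 0.001], [-0.467, 0.884, 0.001], [-0.001, -0.0, -1.0]]
wrist_force: [0.1, -0.3, 1.1]
gripper_width: 1.001
gripper_force: 0.0
```

>>> {"method": "servo_tool", "body": {"targets": [[0,0,0,-0.105,87],[0,0,0,-0.21,87],[0,0,0,-0.315,87],[0,0,0,-0.42,87],[0,0,0,-0.52,87]]}}

```text
time_s: 23.3
tcp_pos: [0.5642, -0.0142, 0.1154]
ee_rot: [[-0.999, 0.034, 0.001], [0.034, 0.999, 0.001], [-0.001, 0.001, -1.0]]
wrist_force: [-0.7, 0.6, -0.5]
gripper_width: 0.998
gripper_force: 0.0
```

```bash
python3 - <<'E'
from h import *
s=r.sense();print(s["tcp_pos"],s["ee_rot"][:2,:2],s["wrist_force"])
blue()
E
```

```text
[ 0.5641928  -0.01418875  0.11535319] [[-0.99943327  0.03364657]
 [ 0.03364718  0.9994336 ]] [-0.71693333  0.61835397 -0.45443991]
blue c [692.7  13.4] size [128.3  50.6] ang 89.13 minmax [668.2 -51.1] [718.7  77.9]
```

>>> {"method": "servo_tool", "body": {"targets": [[0,0.4,-0.6,0.005,87],[0,0.8,-1.4,0.005,87],[0.2,0.8,-2.2,0.005,87],[0.5,0.8,-2.6,0.005,87],[0.9,0.8,-2.6,0.005,87]]}}

```text
time_s: 23.77
tcp_pos: [0.5873, 0.0096, 0.035]
ee_rot: [[-1.0, 0.021, -0.01], [0.021, 1.0, -0.001], [0.01, -0.002, -1.0]]
wrist_force: [-0.2, -0.4, 0.1]
gripper_width: 0.999
gripper_force: 0.0
```

>>> {"method": "servo_tool", "body": {"targets": [[0.2,0,0,0,87],[0.4,0,0,0,87],[0.55,0,0,0,87],[0.65,0,0,0,87],[0.7,0,0,0,87]]}}

```text
time_s: 24.18
tcp_pos: [0.6125, 0.0099, 0.037]
ee_rot: [[-1.0, 0.023, 0.001], [0.023, 1.0, 0.0], [-0.001, 0.0, -1.0]]
wrist_force: [1.1, -0.1, 0.1]
gripper_width: 1.002
gripper_force: 0.0
```

>>> {"method": "servo_tool", "body": {"targets": [[0.04,0,0,0,87],[0.08,0,0,0,87],[0.12,0,0,0,87],[0.16,0,0,0,87],[0.2,0,0,0,87]]}}

```text
time_s: 24.6
tcp_pos: [0.618, 0.01, 0.0367]
ee_rot: [[-1.0, 0.023, -0.0], [0.023, 1.0, 0.0], [0.0, 0.0, -1.0]]
wrist_force: [0.4, -0.3, -0.2]
gripper_width: 0.999
gripper_force: 0.0
```

>>> {"method": "servo_tool", "body": {"targets": [[0.02,0,0,-0.005,87],[0.04,0,0,-0.005,87],[0.06,0,0,-0.005,87],[0.08,0,0,-0.005,87],[0.1,0,0,-0.005,87]]}}

```text
time_s: 25.02
tcp_pos: [0.6188, 0.0097, 0.0362]
ee_rot: [[-1.0, 0.029, -0.005], [0.029, 1.0, -0.001], [0.005, -0.001, -1.0]]
wrist_force: [-6.2, 1.5, 3.0]
gripper_width: 0.999
gripper_force: 3.1
```

>>> {"method": "servo_tool", "body": {"targets": [[-0.1,0,0,0,87],[-0.4,0,0,0,87],[-1.0,0,0.3,0,87],[-2.0,0,1.0,0,87],[-3.0,0,1.8,0,87]]}}

```text
time_s: 25.43
tcp_pos: [0.5296, 0.0098, 0.0898]
ee_rot: [[-1.0, 0.029, -0.002], [0.029, 1.0, -0.001], [0.002, -0.001, -1.0]]
wrist_force: [-0.7, 0.2, 1.2]
gripper_width: 1.001
gripper_force: 0.0
```

>>> {"method": "servo_tool", "body": {"targets": [[-0.8,-0.8,0.6,0,87],[-1.6,-1.6,1.2,0,87],[-2.4,-2.4,1.6,0,87],[-2.8,-3.4,1.8,0,87],[-3.0,-4.5,1.8,0,87]]}}

```text
time_s: 25.85
tcp_pos: [0.4401, -0.1256, 0.147]
ee_rot: [[-1.0, 0.026, 0.006], [0.026, 1.0, 0.0], [-0.006, 0.0, -1.0]]
wrist_force: [1.2, 0.1, 0.3]
gripper_width: 1.0
gripper_force: 0.0
```

>>> {"method": "servo_tool", "body": {"targets": [[-0.2,-1.2,0,0,87],[-0.4,-2.4,0,0,87],[-0.6,-3.6,0,0,87],[-0.8,-4.8,0,0,87],[-1.0,-6,0,0,87]]}}

```text
time_s: 26.27
tcp_pos: [0.4107, -0.3068, 0.1452]
ee_rot: [[-1.0, 0.028, 0.003], [0.028, 1.0, -0.001], [-0.003, -0.001, -1.0]]
wrist_force: [0.8, 0.5, -0.3]
gripper_width: 0.997
gripper_force: 0.0
```

```bash
python3 - <<'E'
from h import *
s=r.sense();print(s["tcp_pos"],s["wrist_force"])
c=blue();crop(c,205,140,305,210,5,"t9")
s=r.capture("scene");crop(s,200,165,290,225,5,"s9")
o=np.zeros((600,500,3),np.uint8);t=cv2.imread("pics/t9.png");o[:350,:]=t
q=cv2.resize(cv2.imread("pics/s9.png"),(375,250));o[350:,:375]=q;cv2.imwrite("pics/v9.png",o)
E
```

```text
[ 0.41066013 -0.30684397  0.14522748] [ 0.78925148  0.48476847 -0.32993887]
blue c [672.8  14.3] size [128.5  87.3] ang 88.38 minmax [627.6 -51.1] [718.2  79.3]
```

View pics/v9.png

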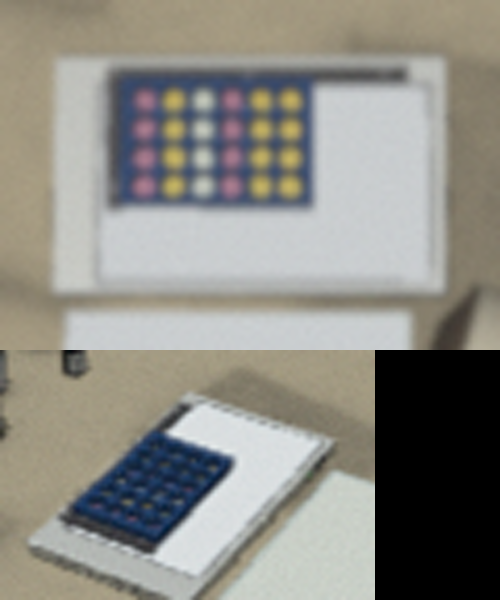

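The last picture shows the plate wells-up, flat and square (yaw 88.38° against the box's 88.37°). It sits against the back rail (crop row about 80) and the left rail (crop column about 122), with the arm clear.

```bash
python3 -c "
from station import r
print(r.finish_job())"
```

```text
the job is handed in; nothing more can be done
None
```

The plate was tipped over onto the lit panel, wells up, and slid into the corner flat and square against both rails; it took about 26 s, with no force reading on the tool above about 8.5 N, and the job is handed in.

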